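# Measure a lock case on the sprung length gauge

## Task

Check the length of the longer of the two lock cases: lay it flat on the gauge's bed and push it square and flush into the corner, one long side against the fence and one end against the end stop. Then pull the gauge's sprung slide out by its tab until the pointer lines up with the free end of the case, keep it there for two seconds, and ease it back home without letting it snap. The case stays in the corner; leave the other things where they are.

Things in the scene. Friction and masses are not known exactly. Their poses are not given: they have to be found in the camera images.
- long_case: The longer lock case: a loose flat steel box, 150 long (its x) x 60 wide (y) x 22 mm high (z), about 0.35 kg, lying flat on the bench left or right of the gauge, length roughly along world x. Flat top with a brass hub and a keyhole. Origin at the centre of its underside. Either long side and either end may go to the corner.
- short_case: The shorter lock case, same look but 105 long (x) x 60 wide (y) x 22 mm high; lies on the other side of the gauge. Not to be moved. Origin at the centre of its underside.
- gauge: The fixed length gauge; origin on the bench, x away from the robot (yaw within 0.18), y left. In this frame (mm): dark steel bed x -95 to 125, y -175 to 175, 10 thick; aluminium fence x 55 to 69, y -40 to 170, and end stop x -5 to 55, y -54 to -40, tops at z 26; behind the fence the slide's rail and, on its right, a grey spring tube x 69 to 105, y -172 to -27, top z 46.
- corner (a point): Inner corner where fence face and end-stop face meet, on the bed's surface (10 mm above the bench); axes as the gauge's. The fence face is its x = 0 plane, the end-stop face its y = 0 plane. With the long case home in the corner the case's centre is at x -30, y 75 mm and its free end at y 150 mm.
- slide (a joint): How far the sprung slide is pulled out along the gauge's +y (m): 0 home, 0.135 at most. The spring pulls it home with 2 N at 0 and 7.5 N at 0.11. At 0 the pointer is 40 mm from the end-stop face, so it points at length 0.040 + joint; 0.110 is level with the end of a 150 mm case in the corner.
- tab (a point): Grip point on the slide's upright black tab, 26 (gauge x) x 12 mm (gauge y), 33 to 81 mm above the bench; the point is on its axis, 61 mm above the bench. It stands on a steel carriage 30 (x) x 40 (y) mm, top 33 mm above the bench. At home it is at x 87, y 0 mm in the gauge's frame. Moves with the slide; axes as the gauge's.
- pointer (a point): Tip of the slide's steel pointer (8 mm wide, dark line along its middle), which reaches over the fence to 3 mm behind the fence face, 29.5 mm above the bench. The point lies on the dark line, level with the tab's middle along y. Moves with the slide; axes as the gauge's.
- light_edge (a point): Middle of the lower front edge (122 mm above the bench) of the gauge's white box light, 330 long (gauge y) x 70 deep (x) x 45 mm high, which hangs over the slide on two posts at its back, 33 mm behind this edge and 150 mm left and right. The edge is above the tab, so a gripper can reach the tab only leaning back towards the robot (25 to 45 degrees).
- oil_can: Bystander: aluminium bottle 54 mm across, 150 mm tall, far left of the gauge. Origin at the centre of its underside.
- padlock: Bystander: brass padlock standing upright, 30 x 55 mm, 87 mm tall with its steel shackle, far right of the gauge. Origin at the centre of its underside.
Mind the look-alikes: they are no part of the job. Leave any black or blue look-alike of the long_case alone.

How it is judged:
By the outcome, as a careful person would: the job done as asked, in the order asked, and still so for the second after the job is handed in, with the robot touching nothing.
It also fails if it takes over 72 s, if anything falls off the work surface, if the arm or the gripper's body presses on something with over 40 N, if the wrist force passes 120 N, or if a joint passes its speed limit or range.

## Robot

A 6-joint arm with a two-finger parallel gripper is mounted at the origin on the work surface. World frame = base frame: x ahead of the robot, y to its left, z up, the work surface at z = 0. Lengths are in mm, angles in rad, forces in N, time in s.
With the tool pointing down it reaches from about 275 to 825 mm from the base axis. Payload 5.2 kg.
Tool frame: the origin (TCP) lies at the very end of the fingers, on their centre line; the grasp point (between the pads) lies 19 mm behind it; z points along the fingers, y is the direction in which the jaws open and shut (so a half turn about z gives the same grasp; the last joint's range is limited). The gripper opens to 93 mm and grips with 3 to 60 N. Pads are 15 mm wide; open, the fingers measure 128 mm over their backs; the gripper's body (75 mm by 188 mm) begins 65 mm behind the grasp point.
Start: joints at [1.1, 0.259, 1.535, -0, 1.348, -0.203], TCP at [145.513, 530.406, 218.653] pointing down, gripper open.
Joint ranges: [-3.14, 3.14], [-0.91, 2.08], [0.19, 2.58], [-1.22, 4.36], [0.22, 2.71], [-3.12, 3.12]. Speed limits (rad/s): [2.57, 2.57, 3.14, 3.14, 3.14, 3.14].

## Interface

Orientations are given as [roll, pitch, yaw] about the fixed x, y, z axes, in that order (R = Rz(yaw) Ry(pitch) Rx(roll)).
In Python, from bench import robot gives the robot as it stands. The module is installed in compiled form; this text tells all that it offers. Calls block until the motion is done:
- robot.move_ptp(position, orientation): joint-space move of the TCP to a pose.
- robot.move_linear(position, ori=None, speed=150, f_stop=None): straight line of the TCP; ori=None keeps the orientation; speed is the mean speed in mm/s. With f_stop (N) it stops when the force on the tool has changed by that much, and returns True; else False.
- robot.move_j(angles): joint-space move.
- robot.move_gripper(opening): opening from 0.0 (shut) to 1.0 (fully open); the grip force is fixed at half the most; returns when the fingers have stopped.
- robot.sleep(seconds).
- robot.inverse_kinematics(position, orientation): joint angles nearest the present ones, or None.
- robot.get_image(name): name is "scene" or "side" or "wrist"; returns a dict with "img" (400x640x3 uint8, blue, green, red), "fovy" (degrees; the focal length in pixels is half the picture's height over the tangent of half this angle, whatever the lens; pixels are square), "cx", "cy" (the principal point, pixels), "eye" and "orientation" of the camera in the world. Camera axes: x right, y down, z forward; pixel columns grow to the right and rows downward; lengths in mm; the calibration is good to about 2 mm. A picture is of the moment at which its call begins. There is no depth.
A pose or a line that the arm cannot do raises robot.MotionError and nothing moves.
- robot.hand_in(): hands the job in, once; it reports no verdict.
Readings, each from a call of its own:
- robot.current_t(): time.
- robot.current_qpos(): joint angles.
- robot.current_joint_vel(): joint speeds.
- robot.current_joint_efforts(): joint torques, N m.
- robot.current_tcp_pos(): TCP position.
- robot.current_eef_rot(): TCP orientation.
- robot.current_contact_force(): force on the tool from outside, world axes, zero at the start.
- robot.current_ft_torque(): the same for the moment, N m.
- robot.current_gripper_width(): opening from 0.0 (shut) to 1.0 (fully open).
Only numpy, scipy, OpenCV 4.12 (cv2) and the standard library are available. Lean on these libraries where they do the work, as an engineer would, in place of code of your own. Each camera call takes 0.05 s, during which the arm holds its last target. There are 200 camera calls.

## Working session

There is one attempt and no reset: what is moved stays moved. The work goes in short steps, each a Python script; the robot and the scene stay as the last script left them, time stands still between calls to the robot, and variables do not carry over. Pictures are saved under pics/ and viewed, about 8 in all and at most 12, crops included, and the job is handed in when it is done.

```bash
mkdir -p pics
cat > h.py <<'E'
import numpy as np, cv2
from scipy.spatial.transform import Rotation as Ro
from bench import robot
def shot(n,f):
    d=robot.get_image(n); cv2.imwrite(f'pics/{f}.png',d['img']); np.save(f'pics/{f}.npy',d,allow_pickle=True); return d
def load(f): return np.load(f'pics/{f}.npy',allow_pickle=True).item()
def cam(d):
    o=np.array(d['orientation'],float); R=o if o.shape==(3,3) else Ro.from_euler('xyz',o).as_matrix()
    return R,np.array(d['eye'],float),200/np.tan(np.radians(d['fovy'])/2)
def ray(d,u,v,z):
    R,e,f=cam(d); r=R@np.array([(u-d['cx'])/f,(v-d['cy'])/f,1]); return e+r*(z-e[2])/r[2]
def proj(d,p):
    R,e,f=cam(d); c=R.T@(np.array(p,float)-e); return np.array([d['cx']+f*c[0]/c[2],d['cy']+f*c[1]/c[2]])
E
python3 - <<'E'
from h import *
a=shot('scene','s0');b=shot('side','d0');c=shot('wrist','w0')
for d in(a,b,c): print(d['fovy'],d['cx'],d['cy'],d['eye'],d['orientation'])
print(robot.current_t(),robot.current_eef_rot())
E
```

```text
54.857116836899415 324.9137956351573 199.16515809317795 [689.56998811 672.71401055 650.28729479] [-2.18728275e+00  2.07695288e-03  2.95186974e+00]
52.295838483517166 322.05429009531656 204.15584722894425 [ 176.25641643 -953.6875679   847.12309716] [-2.23284888  0.00711726 -0.39658749]
64.30142809916373 318.62215723101394 200.61258339202928 [ 76.3995368  548.69205332 383.99052098] [2.87950922e+00 2.11419923e-03 1.30148919e+00]
0.15 [-3.14023939e+00 -2.89833374e-04  2.87382602e+00]
```

View pics/s0.png

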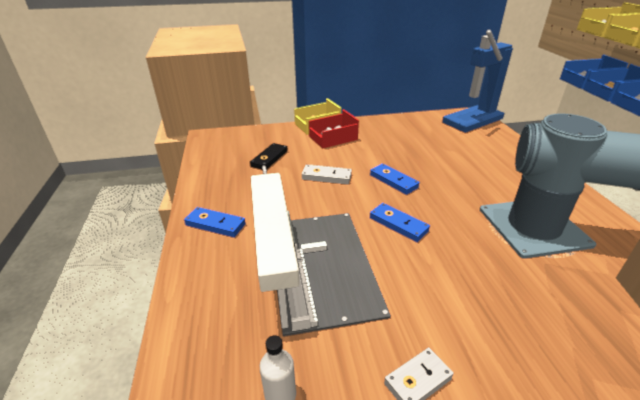

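View pics/d0.png

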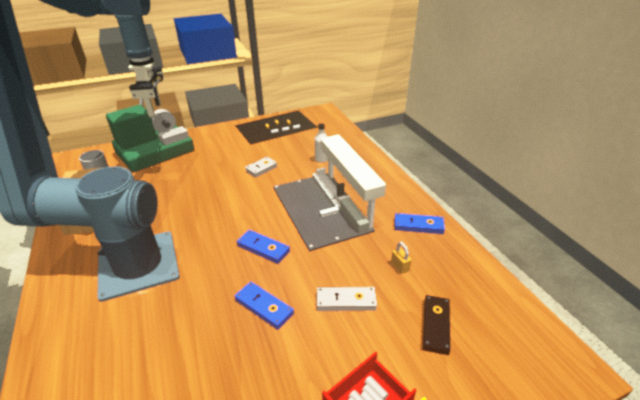

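The scene picture shows steel cases at (327,174) and (420,377). In the side picture they are at (347,298) and (261,166). Look-alikes not to touch: blue at scene (215,221), (399,221) and (394,178), black at (269,155). The gauge is at about (310,270). Next I measure the sizes of the two steel ones and the gauge corners.

Run:
```python
from h import *
for n,pts in(('s0',[(327,174),(420,377)]),('d0',[(347,298),(261,166)])):
    d=load(n); hsv=cv2.cvtColor(d['img'],cv2.COLOR_BGR2HSV)
    m=((hsv[...,1]<70)&(hsv[...,2]>120)).astype(np.uint8)
    m=cv2.morphologyEx(m,cv2.MORPH_CLOSE,np.ones((7,7)))
    cs,_=cv2.findContours(m,cv2.RETR_EXTERNAL,cv2.CHAIN_APPROX_NONE)
    for p in pts:
        for c in cs:
            if cv2.pointPolygonTest(c,p,False)>=0:
                w=np.array([ray(d,*q[0],22)[:2] for q in c],np.float32)
                print(n,p,cv2.minAreaRect(w),cv2.boundingRect(c))
a=load('s0')['img'][165:345,230:400];b=load('d0')['img'][130:260,260:400]
a=cv2.resize(a,(425,450),interpolation=cv2.INTER_CUBIC);b=cv2.resize(b,(375,348),interpolation=cv2.INTER_CUBIC)
o=np.zeros((600,800,3),np.uint8);o[:450,:425]=a;o[:348,425:]=b
c=cv2.resize(load('d0')['img'][280:320,305:390],(375,176));o[350:526,425:]=c
cv2.imwrite('pics/c1.png',o)
```

```text
s0 (327, 174) ((494.9067687988281, -333.57666015625), (88.99138641357422, 152.1801300048828), 67.63577270507812) (302, 165, 50, 19)
s0 (420, 377) ((466.4847412109375, 350.0939025878906), (114.60256958007812, 67.98426055908203), 22.272912979125977) (385, 348, 68, 52)
d0 (347, 298) ((486.8985290527344, -355.6573181152344), (69.37417602539062, 149.22593688964844), 68.75817108154297) (317, 287, 60, 23)
d0 (261, 166) ((460.77520751953125, 334.18292236328125), (110.32496643066406, 75.75924682617188), 22.240070343017578) (246, 157, 30, 19)
```

View pics/c1.png

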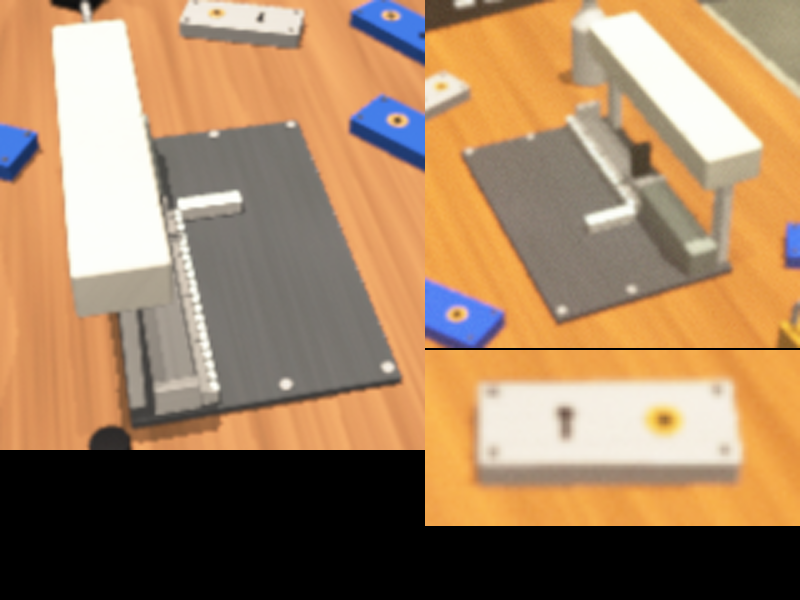

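The close crop shows a grey-white steel case with keyhole and brass hub at side (347,298). It measures about 150 mm, against about 110 mm for the other, so it is the long case. Bed corners: scene (390,317) and (349,214), side (274,186), (310,250) and (374,230).

Run:
```python
from h import *
s=load('s0');d=load('d0')
fl=ray(s,390,316,10);fr=ray(s,349.2,213.8,10);fl2=ray(d,274.5,186.5,10);fr2=ray(d,310,248.5,10);br2=ray(d,373.5,229,10)
print(fl,fr,np.linalg.norm(fl-fr));print(fl2,fr2,br2,np.linalg.norm(fl2-fr2),np.linalg.norm(br2-fr2))
for a,b in((fl,fr),(fl2,fr2)):
    v=a-b; yaw=np.arctan2(-v[0],v[1]); m=(a+b)/2; print('yaw',yaw,'origin',m[:2]+95*np.array([np.cos(yaw),np.sin(yaw)]))
# wrist cam in tool frame
w=load('w0');R,e,f=cam(w);T=Ro.from_euler('xyz',robot.current_eef_rot()).as_matrix()
print(T.T@(e-robot.current_tcp_pos()),'\n',T.T@R)
# look pose over long case
q=np.array([485,-345,260]);
for yaw in(-.39,-.39+np.pi,-.39-np.pi/2,-.39+np.pi/2):
    print(yaw,robot.inverse_kinematics(list(q),[np.pi,0,yaw]))
```

```text
[468.62346682 209.40836104  10.        ] [ 468.48876185 -134.4306113    10.        ] 343.8389987333822
[470.08826455 199.77364091  10.        ] [ 471.40201384 -141.9198835    10.        ] [ 683.67554388 -138.93918234   10.        ] 341.69604997128437 212.29445621083346
yaw -0.0003917675825146525 origin [563.55610705  37.45165695]
yaw 0.0038447986798757416 origin [565.74443703  29.29213368]
[  71.43979853   -0.46215545 -165.93030258] 
 [[-1.54111540e-03 -9.65776833e-01 -2.59369877e-01]
 [ 9.99998523e-01 -1.29112677e-03 -1.13418260e-03]
 [ 7.60487887e-04 -2.59371242e-01  9.65777397e-01]]
-0.39 [-8.05548061e-01  3.17892021e-01  1.35302241e+00 -4.44089210e-16
  1.47067823e+00  1.15524827e+00]
2.751592653589793 [-0.80554806  0.31789202  1.35302241  0.          1.47067823 -1.98634439]
-1.9607963267948967 [-8.05548061e-01  3.17892021e-01  1.35302241e+00 -4.44089210e-16
  1.47067823e+00  2.72604459e+00]
1.1807963267948964 [-0.80554806  0.31789202  1.35302241  0.          1.47067823 -0.41554806]
```

Run:
```python
from h import *
t=robot.current_t()
robot.move_ptp([520,50,260],[np.pi,0,np.pi-.001]); shot('wrist','w1');print(robot.current_t()-t)
robot.move_ptp([488,-345,200],[np.pi,0,2.75]); shot('wrist','w2');print(robot.current_t()-t,robot.current_qpos())
a=load('w1')['img'];b=load('w2')['img']
o=np.zeros((600,800,3),np.uint8);o[:375,:600]=cv2.resize(a,(600,375));o[375:,:360]=cv2.resize(b,(360,225))
o[375:,400:760]=cv2.resize(a[:225,140:500],(360,225))
cv2.imwrite('pics/c2.png',o)
```

```text
2.2333000000000003
3.7667 [-7.99709257e-01  3.55313922e-01  1.44483319e+00  4.46459856e-04
  1.34103839e+00 -1.98091266e+00]
```

View pics/c2.png

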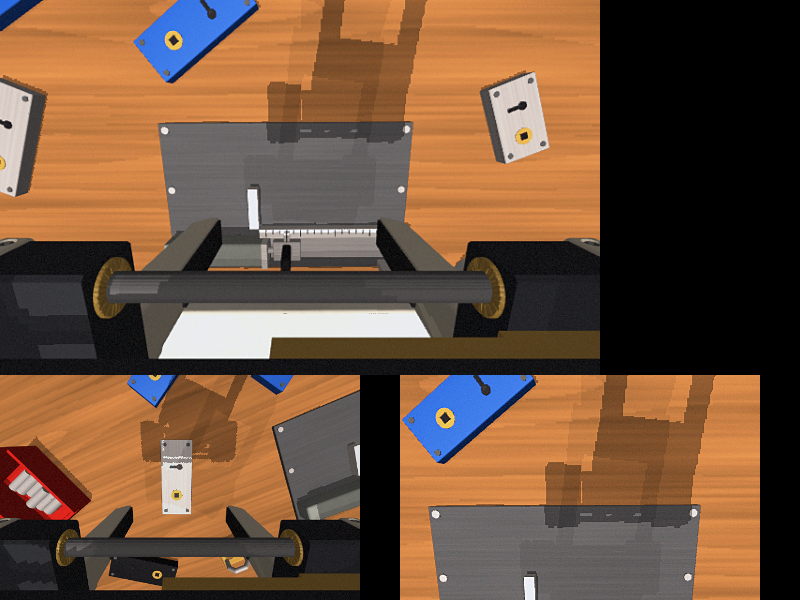

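The wrist view shows the gauge bed's front corners at about (171,132) and (439,130), the end stop's inner face at about column 275 and the fence face at about row 246. The long case is centred at about (313,181) in the second view. Now I turn these into positions.

Run:
```python
from h import *
d=load('w1');im=d['img'];hsv=cv2.cvtColor(im,cv2.COLOR_BGR2HSV)
m=(hsv[...,1]<60).astype(np.uint8); m[:100]=0
# bed front edge: first bed row per column; side edges
u=np.arange(190,425,5);v=[100+np.argmax(m[100:200,x]) for x in u]
P=np.array([ray(d,a,b,10)[:2] for a,b in zip(u,v)]);k=np.polyfit(P[:,1],P[:,0],1);r=P[:,0]-np.polyval(k,P[:,1]);ok=abs(r)<2;k=np.polyfit(P[ok,1],P[ok,0],1);print('front edge',k,ok.mean())
L=[];Rr=[]
for b in range(140,215,5):
    x=np.where(m[b,130:480])[0]+130; 
    c=300
    l=c
    while m[b,l-2:l+1].any(): l-=1
    rr=c
    while m[b,rr:rr+3].any(): rr+=1
    L.append(ray(d,l+1-.5,b,10)[:2]);Rr.append(ray(d,rr-.5,b,10)[:2])
L=np.array(L);Rr=np.array(Rr)
print('imgleft',L[::4].round(1).tolist(),'imgright',Rr[::4].round(1).tolist())
# stop: white
w=((hsv[...,2]>200)&(hsv[...,1]<40)).astype(np.uint8);w[:190]=0;w[250:]=0;w[:,:250]=0;w[:,290:]=0
ys,xs=np.where(w);print('stop px',xs.min(),xs.max(),ys.min(),ys.max(), ray(d,xs.max()+.5,220,26),ray(d,270,ys.min(),26))
d=load('w2');hsv=cv2.cvtColor(d['img'],cv2.COLOR_BGR2HSV)
m=((hsv[...,1]<60)&(hsv[...,2]>95)).astype(np.uint8);m=cv2.morphologyEx(m,cv2.MORPH_CLOSE,np.ones((9,9)))
cs,_=cv2.findContours(m,cv2.RETR_EXTERNAL,cv2.CHAIN_APPROX_NONE)
for c in cs:
    if cv2.pointPolygonTest(c,(313,210),False)>=0:
        print(cv2.boundingRect(c),cv2.minAreaRect(np.array([ray(d,*q[0],22)[:2] for q in c],np.float32)))
```

```text
front edge [-4.19436722e-03  4.67431156e+02] 1.0
imgleft [[478.8, -142.0], [504.6, -142.6], [531.2, -141.8], [558.8, -142.4]] imgright [[479.4, 205.7], [505.1, 205.6], [531.8, 205.5], [559.3, 205.3]]
stop px 264 289 202 249 [582.14623867  11.36742615  26.        ] [557.41831314 -13.4224532   26.        ]
(285, 115, 57, 132) ((488.3221435546875, -350.5452880859375), (59.38874053955078, 147.44613647460938), 67.53878021240234)
```

```bash
cat >> h.py <<'E'
C=np.array([617.3,-8.3,10.]); GY=.004
def G(x,y,z): # corner frame xy, world z
    c,s=np.cos(GY),np.sin(GY); return [C[0]+c*x-s*y,C[1]+s*x+c*y,z]
E
python3 - <<'E'
from h import *
t=robot.current_t()
x,y=488.3,-350.5;yw=2.7496
robot.move_linear([x,y,60],[np.pi,0,yw],speed=250)
robot.move_linear([x,y,5],speed=100,f_stop=15)
robot.move_gripper(0.3);print('w',robot.current_gripper_width())
robot.move_linear([x,y,90],speed=200);print('w',robot.current_gripper_width(),robot.current_contact_force())
robot.move_ptp(G(-82,87,110),[np.pi,0,np.pi/2+GY])
robot.move_linear(G(-82,87,35),speed=150)
print('stop',robot.move_linear(G(-82,87,14),speed=30,f_stop=6),robot.current_tcp_pos())
robot.move_gripper(0.8)
robot.move_linear(G(-82,87,120),speed=200)
robot.move_ptp(G(-155,87,120),[np.pi,0,np.pi+GY]); 
print(robot.current_t()-t,robot.current_t(),robot.current_contact_force())
shot('wrist','w3');shot('side','d3')
o=np.zeros((600,640,3),np.uint8);o[:400]=load('w3')['img'];o[400:,:300]=cv2.resize(load('d3')['img'][130:263,240:440],(300,200));cv2.imwrite('pics/c3.png',o)
E
```

```text
w 0.644094403140835
w 0.6406922204309677 [ 0.85143277  0.46058633 -3.13002114]
stop True [534.58415219  78.44318056  15.06578494]
8.174999999999999 12.0917 [ 0.64854211 -0.32032486 -1.19355921]
```

View pics/c3.png

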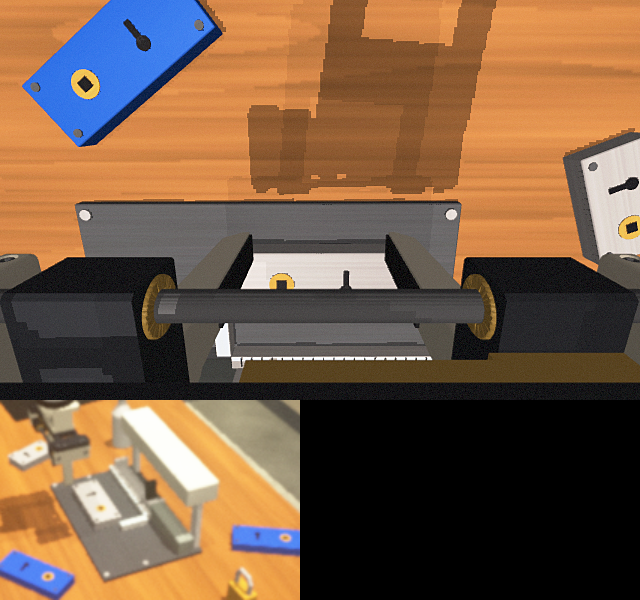

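The case lies parallel on the bed inside the fence and end stop, hub at (282,283) and keyhole at (346,280). Next I push it against the fence with both open fingers, then against the stop, then against the fence again.

Run:
```python
from h import *
O=[np.pi,0,np.pi+GY];Z=17
def cor():
    p=np.array(robot.current_tcp_pos())-C;c,s=np.cos(GY),np.sin(GY);return [round(c*p[0]+s*p[1],2),round(-s*p[0]+c*p[1],2)]
robot.move_gripper(1.0)
robot.move_linear(G(-155,87,60),O,speed=200);robot.move_linear(G(-150,87,Z),speed=120)
robot.move_linear(G(-80,87,Z),speed=70,f_stop=15)
print('fence1',robot.move_linear(G(-60,87,Z),speed=20,f_stop=8),cor(),robot.current_contact_force())
robot.move_linear(G(-90,87,Z),speed=100);robot.move_linear(G(-90,87,60),speed=150)
robot.move_linear(G(-32,190,60),speed=250);robot.move_gripper(0.0)
robot.move_linear(G(-32,193,Z),speed=120)
print('end',robot.move_linear(G(-32,160,Z),speed=20,f_stop=8),cor(),robot.current_contact_force())
robot.move_linear(G(-32,195,Z),speed=100);robot.move_linear(G(-32,195,60),speed=150)
robot.move_gripper(1.0);robot.move_linear(G(-95,75,60),speed=250);robot.move_linear(G(-95,75,Z),speed=120)
print('fence2',robot.move_linear(G(-60,75,Z),speed=30,f_stop=8),cor())
robot.move_linear(G(-95,75,Z),speed=100);robot.move_linear(G(-130,75,150),speed=200)
print(robot.current_t())
shot('wrist','w4');cv2.imwrite('pics/c4.png',cv2.resize(load('w4')['img'][180:400,100:540],(800,400),interpolation=cv2.INTER_CUBIC))
c=np.cos(.7)
for s in(1,-1):
    R=np.array([[-s*np.cos(.7),0,np.sin(.7)],[0,s,0],[-s*np.sin(.7),0,-np.cos(.7)]]);R=Ro.from_euler('z',GY).as_matrix()@R
    e=Ro.from_matrix(R).as_euler('xyz');
    for y in(40,150): print(s,e,robot.inverse_kinematics(G(32+12,y,53.5),list(e)))
```

```text
fence1 True [np.float64(-70.38), np.float64(87.03)] [ 0.56359677 -0.05530074 -0.11509123]
end True [np.float64(-32.17), np.float64(166.21)] [0.26271847 1.36361743 1.31188255]
fence2 True [np.float64(-70.39), np.float64(74.97)]
25.675
1 [-3.14159265  0.7        -3.13759265] None
1 [-3.14159265  0.7        -3.13759265] None
-1 [ 3.14159265 -0.7         0.004     ] None
-1 [ 3.14159265 -0.7         0.004     ] None
```

View pics/c4.png

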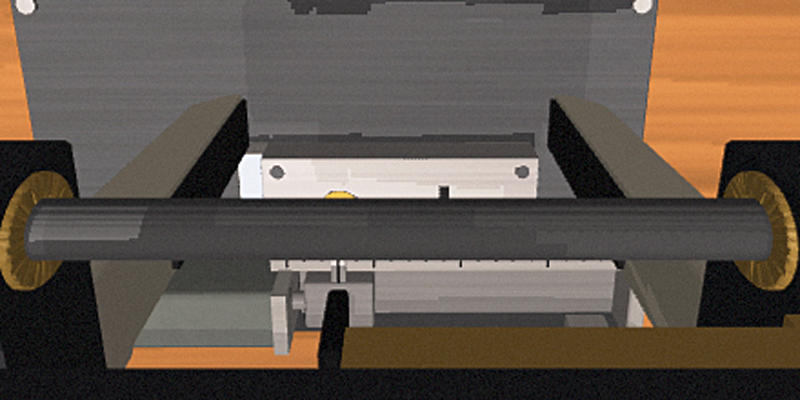

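The case sits at the fence and the stop, parallel to both, and the repeat push stopped at the same depth (-70.39 against -70.38). The tab is at about (337,310) and the pointer at about (340,268). IK returned nothing for the lean I tried, so I check which leans are reachable.

```bash
cat >> h.py <<'E'
def lean(a,s=1,yaw=GY):
    c,n=np.cos(a),np.sin(a)
    R=np.array([[-s*c,0,n],[0,s,0],[-s*n,0,-c]]);return list(Ro.from_matrix(Ro.from_euler('z',yaw).as_matrix()@R).as_euler('xyz'))
E
python3 - <<'E'
from h import *
print(robot.current_qpos())
for s in(1,-1):
  for a in(0,.2,.44,.52,.6,.7,.78):
    print(s,a,[None if (q:=robot.inverse_kinematics([float(v) for v in G(44,y,z)],lean(a,s,yw))) is None else q.round(2).tolist() for y,z,yw in((40,54,GY),(40,150,GY),(150,54,GY))])
E
```

```text
[-9.32761661e-02  2.21973650e-01  1.76534227e+00  1.20848332e-03
  1.16668718e+00 -1.66830315e+00]
1 0 [[-0.12, 0.59, 1.44, -0.0, 1.11, -1.69], [-0.12, 0.51, 1.34, -0.0, 1.3, -1.69], [0.05, 0.61, 1.4, -0.0, 1.13, -1.53]]
1 0.2 [[-0.14, 0.49, 1.65, 0.04, 0.81, -1.73], [-0.14, 0.39, 1.55, 0.03, 1.01, -1.72], [0.05, 0.51, 1.61, -0.01, 0.82, -1.51]]
1 0.44 [[-0.16, 0.41, 1.88, 0.17, 0.42, -1.87], [-0.16, 0.28, 1.78, 0.11, 0.65, -1.81], [0.06, 0.43, 1.84, -0.06, 0.43, -1.47]]
1 0.52 [[-0.17, 0.4, 1.95, 0.3, 0.29, -2.01], [-0.17, 0.25, 1.86, 0.17, 0.52, -1.87], [0.06, 0.42, 1.91, -0.1, 0.29, -1.42]]
1 0.6 [None, [-0.18, 0.23, 1.94, 0.27, 0.39, -1.97], None]
1 0.7 [None, [-0.19, 0.22, 2.03, 0.55, 0.24, -2.26], None]
1 0.78 [[-0.2, 0.42, 2.17, 2.56, 0.26, 1.99], None, None]
-1 0 [[-0.12, 0.59, 1.44, -0.0, 1.11, 1.45], [-0.12, 0.51, 1.34, -0.0, 1.3, 1.45], [0.05, 0.61, 1.4, -0.0, 1.13, 1.61]]
-1 0.2 [[-0.14, 0.49, 1.65, 0.04, 0.81, 1.41], [-0.14, 0.39, 1.55, 0.03, 1.01, 1.42], [0.05, 0.51, 1.61, -0.01, 0.82, 1.63]]
-1 0.44 [[-0.16, 0.41, 1.88, 0.17, 0.42, 1.27], [-0.16, 0.28, 1.78, 0.11, 0.65, 1.33], [0.06, 0.43, 1.84, -0.06, 0.43, 1.67]]
-1 0.52 [[-0.17, 0.4, 1.95, 0.3, 0.29, 1.13], [-0.17, 0.25, 1.86, 0.17, 0.52, 1.27], [0.06, 0.42, 1.91, -0.1, 0.29, 1.72]]
-1 0.6 [None, [-0.18, 0.23, 1.94, 0.27, 0.39, 1.17], None]
-1 0.7 [None, [-0.19, 0.22, 2.03, 0.55, 0.24, 0.88], None]
-1 0.78 [[-0.2, 0.42, 2.17, 2.56, 0.26, -1.15], None, None]
```

Run:
```python
from h import *
for z in(54,58):
 for x in(30,34,38):
  for a in(.48,.52,.54,.56,.58,.6):
    r=[robot.inverse_kinematics([float(v) for v in G(x,y,z)],lean(a)) for y in(35,60,90,120,155)]
    print(z,x,a,[None if q is None else round(q[4],2) for q in r])
```

```text
54 30 0.48 [np.float64(0.34), np.float64(0.34), np.float64(0.34), np.float64(0.34), np.float64(0.35)]
54 30 0.52 [np.float64(0.28), np.float64(0.27), np.float64(0.27), np.float64(0.27), np.float64(0.28)]
54 30 0.54 [np.float64(0.25), np.float64(0.24), np.float64(0.23), np.float64(0.23), np.float64(0.25)]
54 30 0.56 [None, None, None, None, None]
54 30 0.58 [None, None, None, None, None]
54 30 0.6 [None, None, None, None, None]
54 34 0.48 [np.float64(0.35), np.float64(0.34), np.float64(0.34), np.float64(0.34), np.float64(0.36)]
54 34 0.52 [np.float64(0.28), np.float64(0.27), np.float64(0.27), np.float64(0.27), np.float64(0.29)]
54 34 0.54 [np.float64(0.25), np.float64(0.24), np.float64(0.23), np.float64(0.24), np.float64(0.25)]
54 34 0.56 [np.float64(0.22), None, None, None, None]
54 34 0.58 [None, None, None, None, None]
54 34 0.6 [None, None, None, None, None]
54 38 0.48 [np.float64(0.35), np.float64(0.35), np.float64(0.34), np.float64(0.35), np.float64(0.36)]
54 38 0.52 [np.float64(0.29), np.float64(0.28), np.float64(0.27), np.float64(0.28), np.float64(0.29)]
54 38 0.54 [np.float64
[... 902 characters left out ...]
float64(0.26), np.float64(0.25), np.float64(0.24), np.float64(0.25), np.float64(0.26)]
58 34 0.56 [np.float64(0.23), None, None, None, np.float64(0.23)]
58 34 0.58 [None, None, None, None, None]
58 34 0.6 [None, None, None, None, None]
58 38 0.48 [np.float64(0.36), np.float64(0.36), np.float64(0.35), np.float64(0.36), np.float64(0.37)]
58 38 0.52 [np.float64(0.3), np.float64(0.29), np.float64(0.28), np.float64(0.29), np.float64(0.3)]
58 38 0.54 [np.float64(0.26), np.float64(0.25), np.float64(0.25), np.float64(0.25), np.float64(0.26)]
58 38 0.56 [np.float64(0.23), np.float64(0.22), None, None, np.float64(0.23)]
58 38 0.58 [None, None, None, None, None]
58 38 0.6 [None, None, None, None, None]
```

Run:
```python
from h import *
d=load('w4')
print('tab est',ray(d,285.4,341,81)-C,'expect (32,40)'); print('px of predicted tab top',proj(d,G(32,40,81)),'pointer',proj(d,G(3,40,29.5)))
o=lean(.53)
f=np.array([np.sin(.53),0,-np.cos(.53)])
T=np.array([32.6,40,54.])
p=T-75*f
robot.move_gripper(0.27)
robot.move_ptp([float(v) for v in G(*p)],o)
print(robot.current_t(),robot.current_contact_force())
shot('wrist','w5');shot('side','d5')
m=np.zeros((600,640,3),np.uint8);m[:400]=load('w5')['img'];m[400:,:300]=cv2.resize(load('d5')['img'][130:263,240:440],(300,200));cv2.imwrite('pics/c5.png',m)
d=load('w5');print('pred tab top',proj(d,G(32,40,81)),'tab pt',proj(d,G(32,40,61)),'pointer',proj(d,G(3,40,29.5)),'free end',proj(d,G(0,150,32)))
```

```text
tab est [-15.19213012  45.59749636  71.        ] expect (32,40)
px of predicted tab top [280.54113358 386.0452859 ] pointer [285.37460823 322.25457769]
27.65 [ 0.00860144 -0.15149275 -0.03961893]
pred tab top [319.51593541 235.58575406] tab pt [319.47174484 215.20775398] pointer [319.42592945 160.15648593] free end [463.0542538  158.94428106]
```

View pics/c5.png

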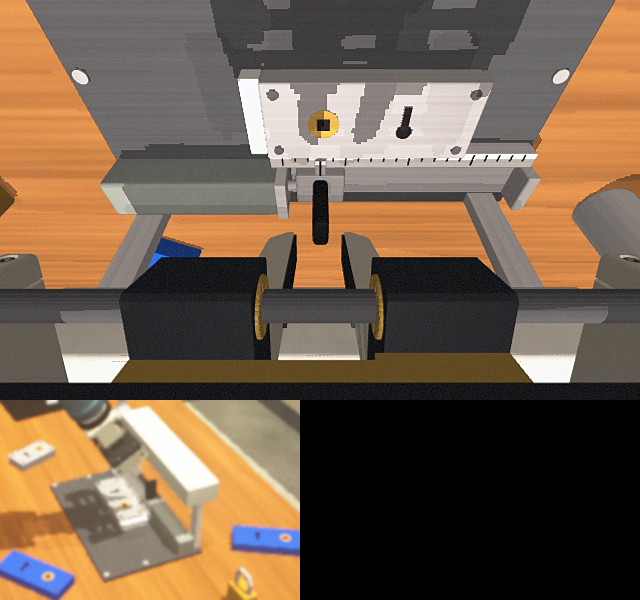

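The tab top is at (320,242), where I predicted (319,236). The pointer is on the line at (320,162), and the case's free end is at about (472,158). The fingers straddle the tab. Now I grip and pull.

Run:
```python
from h import *
T=np.array([32.6,40,54.])
print('st',robot.move_linear([float(v) for v in G(*T)],speed=60,f_stop=10),robot.current_contact_force())
robot.move_gripper(0.0);print('w mm',93*robot.current_gripper_width(),robot.current_contact_force())
robot.move_linear([float(v) for v in G(T[0],150,T[2])],speed=50)
print(robot.current_t(),robot.current_contact_force(),np.array(robot.current_tcp_pos())-G(*T),93*robot.current_gripper_width())
d=shot('wrist','w6');print('pred pointer',proj(d,G(3,150,29.5)),'end',proj(d,G(0,150,32)))
m=cv2.resize(d['img'][60:260,200:440],(720,600),interpolation=cv2.INTER_CUBIC);cv2.imwrite('pics/c6.png',m)
```

```text
st False [-0.66211469  0.3068561   0.43177859]
w mm 11.781165712627693 [1.37808494 5.35453083 1.89246277]
31.875 [-4.98593453 -7.47985841  5.99582731] [ -0.43965502 108.89064298   0.3860557 ] 11.487139137189377
pred pointer [321.96580269 178.04481716] end [322.01988536 176.92555052]
```

View pics/c6.png

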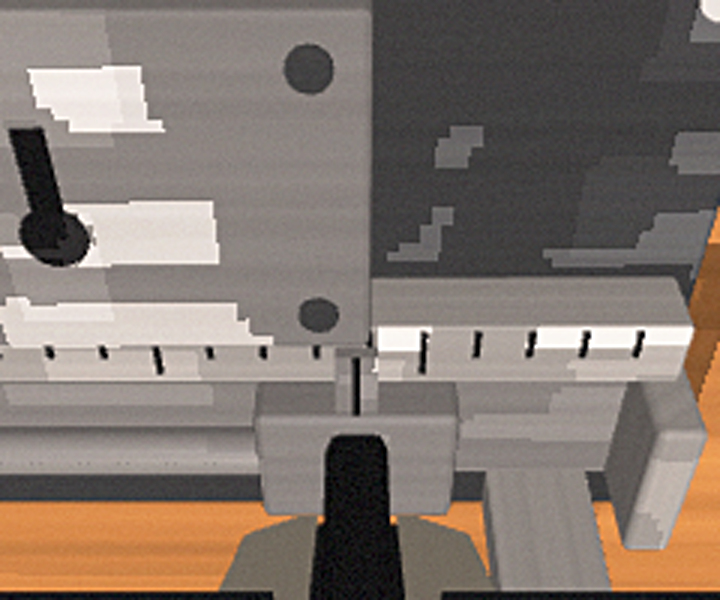

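The pointer's dark line is at crop x=356 and the case end at 371, about 5.2 px/mm. That is about 2.9 mm short, so I nudge it on and measure again.

Run:
```python
from h import *
robot.move_linear([float(v) for v in G(32.6,152.9,54)],speed=10)
robot.sleep(.2)
d=shot('wrist','w7');print(robot.current_t(),robot.current_tcp_pos(),robot.current_contact_force())
g=cv2.cvtColor(d['img'],cv2.COLOR_BGR2GRAY).astype(float)
print('line rows',g[182:196,300:345].mean(0).round().astype(int).tolist());print('edge rows',g[120:140,300:345].mean(0).round().astype(int).tolist());print('edge rows2',g[160:172,300:345].mean(0).round().astype(int).tolist())
cv2.imwrite('pics/c7.png',cv2.resize(d['img'][110:220,260:380],(720,600)[::1],interpolation=cv2.INTER_CUBIC))
```

```text
32.6167 [649.27483172 143.51965358  54.35930222] [-3.33071621 -7.23741292  7.37734919]
line rows [131, 131, 131, 131, 132, 132, 130, 131, 132, 131, 132, 129, 135, 136, 132, 146, 155, 96, 24, 1, 158, 153, 146, 163, 162, 159, 140, 139, 140, 140, 140, 141, 142, 134, 119, 105, 106, 134, 132, 132, 132, 132, 132, 132, 131]
edge rows [133, 133, 133, 132, 132, 132, 132, 133, 132, 132, 132, 132, 132, 132, 135, 129, 125, 92, 63, 62, 65, 63, 64, 64, 65, 64, 65, 64, 64, 65, 64, 64, 63, 65, 65, 64, 64, 64, 67, 67, 68, 65, 87, 86, 86]
edge rows2 [71, 70, 70, 71, 76, 85, 93, 126, 134, 133, 132, 131, 131, 132, 132, 131, 124, 100, 126, 142, 145, 145, 143, 145, 144, 144, 143, 141, 165, 163, 163, 163, 163, 164, 165, 144, 137, 155, 163, 163, 163, 165, 145, 143, 143]
```

View pics/c7.png

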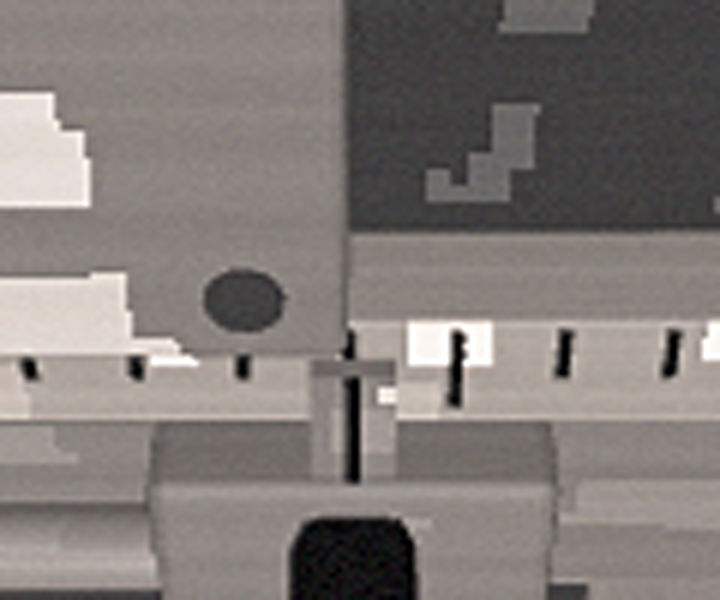

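The line is at column 318.3 and the case end at 317.3, so it is 0.5 mm too far. I trim back 0.5 mm, hold, then ease it home.

Run:
```python
from h import *
P=lambda y,x=32.6,z=54:[float(v) for v in G(x,y,z)]
robot.move_linear(P(152.4),speed=5)
def prof():
    g=cv2.cvtColor(robot.get_image('wrist')['img'],cv2.COLOR_BGR2GRAY).astype(float)
    a=g[182:196,312:325].mean(0);w=np.clip(120-a,0,None);b=g[120:140,310:325].mean(0)
    return round(312+(w*np.arange(13)).sum()/w.sum(),2),round(310+np.interp(-98,-b[4:11],np.arange(4,11)),2)
print(prof());robot.sleep(2.6);print(prof(),robot.current_t())
robot.move_linear(P(47),speed=40)
print('home stop',robot.move_linear(P(37.5),speed=8,f_stop=7),(np.array(robot.current_tcp_pos())-P(40)),robot.current_contact_force())
shot('wrist','w8');print(robot.current_t())
cv2.imwrite('pics/c8.png',cv2.resize(load('w8')['img'][60:260,200:440],(720,600),interpolation=cv2.INTER_CUBIC))
```

```text
(np.float64(318.36), np.float64(318.14))
(np.float64(318.36), np.float64(318.13)) 35.5667
home stop True [0.01677132 1.23132495 0.38112973] [-0.65557391  0.94296017  3.71962878]
39.175
```

View pics/c8.png

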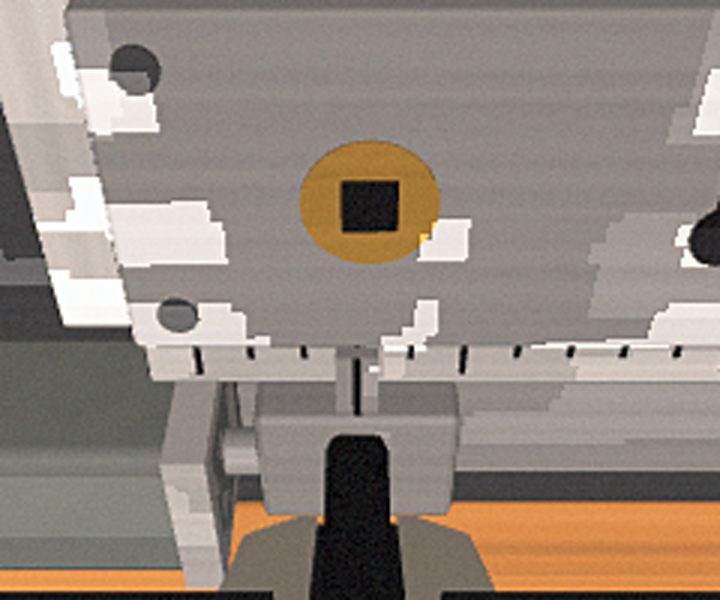

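The slide stopped firmly at home, 1.23 mm on the tool axis, which matches about 110 mm of travel. The case is still flush with the stop and the fence. I release and back off.

Run:
```python
from h import *
robot.move_gripper(0.27)
f=np.array([np.sin(.53),0,-np.cos(.53)]);p=np.array([32.6,41.2,54.])-75*f
robot.move_linear([float(v) for v in G(*p)],speed=80)
robot.move_linear([float(v) for v in G(p[0]-40,p[1],p[2]+60)],speed=120)
robot.sleep(.3);print(robot.current_t(),robot.current_contact_force())
shot('wrist','w9');cv2.imwrite('pics/c9.png',load('w9')['img'])
```

```text
41.7917 [ 0.63251175  0.06523466 -0.22132466]
```

View pics/c9.png

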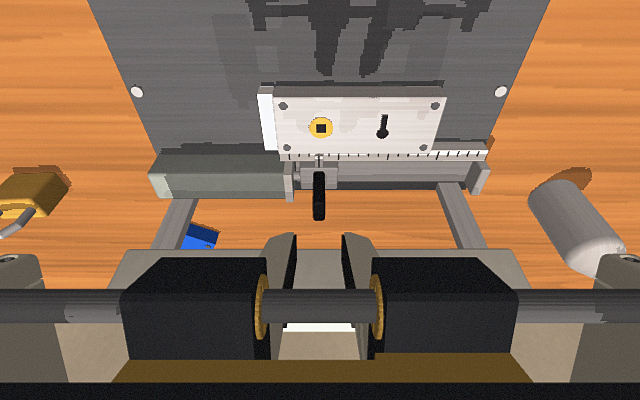

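The tab is home at (319,195) and the case is in the corner, its stop end at column 276 and its fence side at row 152. The robot touches nothing, so I hand in.

```bash
python3 -c "
from bench import robot
robot.hand_in()"
```

```text
the job is handed in; nothing more can be done
```

The job is done and handed in at about 42 s of the 72 s allowed; no verdict was reported.

- **Placing:** I picked up the long case (measured about 150 mm; the other came out at about 110 mm) and laid it on the bed. I pushed it against the fence, then the end stop, then the fence again. Both fence pushes stopped at the same depth, within 0.01 mm.
- **Measuring:** I pulled the slide by its tab, leaning about 30°. After two small corrections the pointer's dark line was 0.2 px (about 0.1 mm) from the case's free end. It stayed there for 2.6 s.
- **Returning:** I eased the slide back at 40 mm/s, then 8 mm/s until it met its home stop, and only then released the tab.

**Last checks:** the final picture shows the case in the corner, the slide home and the gripper clear. The padlock and oil can stand beside the gauge, untouched.

**What disagreed:**
- The tool stopped about 3 mm short of the depth I expected at the fence. I put this down to finger width or calibration.
- One tab position I estimated from a picture was far off because I used the wrong pixel. I dropped it after a closer view showed the tab within a few pixels of where the given dimensions put it.
- The tab slipped about 1 mm in the grip. I set the final alignment from the picture, so the slip did not affect it.

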